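# Sort spring buffers by squeeze

## Robot

A 6-joint arm with a two-finger parallel gripper is mounted at the origin on a cart in front of the work surface, level with it; the furniture and walls round the work are solid. World frame = base frame: x ahead of the robot, y to its left, z up, the work surface at z = 0. Lengths are in m, angles in rad, forces in N, time in s.
With the tool pointing down it reaches from about 0.325 to 0.775 m from the base axis. Payload 5.5 kg.
Tool frame: the origin (TCP) lies on the centre line of the jaws, within the pads' length; the fingertips stand 8 mm ahead of it and the grasp point (between the pads) lies 11 mm behind it; y points along the fingers, x is the direction in which the jaws open and shut, and the axes are right-handed (so a half turn about y gives the same grasp; the last joint's range is limited). The gripper opens to 88 mm and grips with 3 to 60 N. Pads are 20 mm wide; open, the fingers measure 115 mm over their backs; the gripper's body (75 mm by 178 mm) begins 61 mm behind the grasp point.
Start: joints at [1.288, 0.091, 1.231, -0, 1.82, -0.057], TCP at [0.134, 0.585, 0.231] pointing down, gripper open.
Joint ranges: [-2.87, 2.87], [-0.86, 2.18], [0.17, 2.46], [-1.51, 4.65], [0.06, 2.69], [-2.65, 2.65]. Speed limits (rad/s): [2.57, 2.57, 3.01, 3.14, 3.14, 3.14].

## Interface

Orientations are given as [roll, pitch, yaw] about the fixed x, y, z axes, in that order (R = Rz(yaw) Ry(pitch) Rx(roll)).
In Python, from plant import manip gives the robot as it stands.
- The arm moves only by the tool carry_out, never from a script. Its argument "rows" is one flat list of numbers, 6 for each row, row after row: the shift along the tool's x, y, z as a fraction of full scale, then the turn, a rotation vector about the tool's x, y, z as a fraction of full scale. A call has 1 to 10 rows; each row is the pose to reach, as a shift and turn from the pose commanded when the call began, along the tool's axes at that moment; what a row does not reach only later rows make up. Full scale, the value 1, is 0.1 m for a shift and 0.5 rad for a turn. A row lasts 1/12 s, in which the tool goes at most 41.7 mm and 7.16 degrees, less where a joint would pass 70% of its speed; a pose out of reach is approached as far as the arm can. A call with a number of a shift or a turn outside -1 to 1 is refused whole. A call with a gripper value outside its range is refused whole. "hand" is the opening, from 0 (shut) to 1 (fully open), set as the call begins (left out, the last holds). The fingers move at their own pace and stop on an object; the grip force is fixed at half the most. Time passes only in rows, so rows that repeat a pose let the fingers close. It gives the time, the measured TCP pose, the force and the opening at its end, in the units of the state.
- manip.get_obs(): the state, without advancing time (a new reading comes with each control period).
- manip.get_image(name): name is "scene" or "top"; returns a dict with "frame" (400x640x3 uint8, red, green, blue), "intrinsics" (3x3 intrinsics, pixels), "dist_coeffs" ([k1, k2, p1, p2, k3] as OpenCV has them; the pictures are not rectified), "origin" and "rotation" of the camera in the world. Camera axes: x right, y down, z forward; pixel columns grow to the right and rows downward; lengths in m; the calibration is good to about 2 mm. A picture is of the moment at which its call begins. There is no depth.
- manip.job_done(): hands the job in, once; it reports no verdict.
The state is a dict: "t": time; "joint_positions": joint angles; "qvel": joint speeds; "tau": joint torques, N m; "tcp_pos": TCP position; "tcp_rot": TCP orientation; "contact_force": force on the tool from outside, world axes, zero at the start; "wrist_torque": the same for the moment, N m; "opening": finger opening in m.
Only numpy, scipy, OpenCV 4.12 (cv2) and the standard library are available. Lean on these libraries where they do the work, as an engineer would, in place of code of your own. Each camera call takes 0.05 s, during which the arm holds its last target. There are 200 camera calls.

## Task

Some of the three spring buffers on the bench have gone soft, which only a squeeze along the plunger tells: find them with a gentle squeeze between the fingers, never pressing a plunger down to its stop. Set the soft ones in the wooden tray and the firm ones in the long black card box, each standing flat on its base on the floor of the tray or box, and leave the other things on the bench where they are.

Things in the scene. Friction and masses are not known exactly. Their poses are not given: they have to be found in the camera images.
- buffer_a: spring buffer, 54 (x) x 34 (y) x 40 mm high (z), about 0.13 kg; all look alike, some may be soft. Aluminium block (x -27 to +5 mm) with a sprung plunger out to +x, its axis 22 mm above the underside, its square 26 mm cap facing out at x = +27 mm. Origin: centre of the underside, z up. Squeezed along x between cap and block's back it shortens by up to 12 mm and springs back
- buffer_b: spring buffer, 54 (x) x 34 (y) x 40 mm high (z), about 0.13 kg; all look alike, some may be soft. Aluminium block (x -27 to +5 mm) with a sprung plunger out to +x, its axis 22 mm above the underside, its square 26 mm cap facing out at x = +27 mm. Origin: centre of the underside, z up. Squeezed along x between cap and block's back it shortens by up to 12 mm and springs back
- buffer_c: spring buffer, 54 (x) x 34 (y) x 40 mm high (z), about 0.13 kg; all look alike, some may be soft. Aluminium block (x -27 to +5 mm) with a sprung plunger out to +x, its axis 22 mm above the underside, its square 26 mm cap facing out at x = +27 mm. Origin: centre of the underside, z up. Squeezed along x between cap and block's back it shortens by up to 12 mm and springs back
- buffer_a_face (a point): middle of the outer face of buffer_a's plunger cap; x = +27 mm, z = 22 mm in the buffer's frame when free, x = +15 mm at the stop. Both kinds of spring begin to give at 1.5 N; a firm one is about 8 N/mm (an 8 N squeeze shortens it 1 mm), a soft one about 1.3 N/mm (8 N: 5 mm held clear of the bench, 3 to 5 mm while rubbing on it; it hits its stop near 17 N)
- buffer_b_face (a point): middle of the outer face of buffer_b's plunger cap; x = +27 mm, z = 22 mm in the buffer's frame when free, x = +15 mm at the stop. Both kinds of spring begin to give at 1.5 N; a firm one is about 8 N/mm (an 8 N squeeze shortens it 1 mm), a soft one about 1.3 N/mm (8 N: 5 mm held clear of the bench, 3 to 5 mm while rubbing on it; it hits its stop near 17 N)
- buffer_c_face (a point): middle of the outer face of buffer_c's plunger cap; x = +27 mm, z = 22 mm in the buffer's frame when free, x = +15 mm at the stop. Both kinds of spring begin to give at 1.5 N; a firm one is about 8 N/mm (an 8 N squeeze shortens it 1 mm), a soft one about 1.3 N/mm (8 N: 5 mm held clear of the bench, 3 to 5 mm while rubbing on it; it hits its stop near 17 N)
- card_box_floor (a point): centre of the inner floor of the long black card box (for firm buffers), 2 mm above the bench; outside 225 x 60 x 26 mm high, walls 2 mm, open on top, fixed. Site y runs along its length, x across; buffers fit in it only lengthwise (plunger along the box), two of them one behind the other with finger room
- wood_tray_in (a point): centre of the inner floor of the wooden tray (for soft buffers), 5 mm above the bench; outside 140 (x) x 90 (y) x 22 mm high, walls 5 mm, open on top, fixed
- loupe: black eye loupe, a ring 37 mm across and 22 mm high; bystander; origin under its centre
- green_stone: green sharpening stone 46 (x) x 108 (y) x 22 mm; bystander; origin under its centre
- marker: white felt marker with a black cap lying flat, 124 (x) x 13 x 14 mm; bystander; origin under its centre

How it is judged:
By the outcome, as a careful person would: the job done as asked, in the order asked, and still so for the second after the job is handed in, with the robot touching nothing.
It also fails if it takes over 61 s, if anything falls off the work surface, if the arm or the gripper's body presses on something with over 40 N, if the wrist force passes 120 N, or if a joint passes its speed limit or range.

## Working session

There is one attempt and no reset: what is moved stays moved. The work goes in short steps, Python scripts to look and compute and a tool call to move; the robot and the scene stay as the last step left them, time stands still between calls to the robot, and variables do not carry over. Pictures are saved under pics/ and viewed, about 8 in all and at most 12, crops included, and the job is handed in when it is done.

Besides the shell and the picture viewer there is one more tool, called after ">>>" as name(argument=value, ...) on one line, values as JSON. carry_out: Moves the arm, as the interface text tells. Shift numbers are shares of 0.1 m and turn numbers shares of 0.5 rad, none past 1 either way. Its arguments: {"type":"object","properties":{"rows":{"type":"array"},"hand":{"type":"number"}},"required":["rows"]}

```bash
ls; mkdir -p pics
cat > h.py <<'E'
import numpy as np, cv2
from plant import manip
def snap(name,out,crop=None,s=1):
    d=manip.get_image(name); np.savez('pics/'+name+'.npz',**d)
    f=cv2.cvtColor(d['frame'],cv2.COLOR_RGB2BGR)
    if crop: x0,y0,x1,y1=crop; f=f[y0:y1,x0:x1]
    cv2.imwrite('pics/'+out,cv2.resize(f,None,fx=s,fy=s,interpolation=cv2.INTER_CUBIC))
def world(name,uv,z):
    d=np.load('pics/'+name+'.npz')
    p=cv2.undistortPoints(np.array(uv,float).reshape(-1,1,2),d['intrinsics'],d['dist_coeffs'])[:,0]
    r=np.c_[p,np.ones(len(p))]@d['rotation'].T
    o=d['origin']; return o+r*((np.asarray(z)-o[2])/r[:,2])[:,None]
def pix(name,P):
    d=np.load('pics/'+name+'.npz'); R=d['rotation'].T
    return cv2.projectPoints(np.array(P,float),cv2.Rodrigues(R)[0],-R@d['origin'],d['intrinsics'],d['dist_coeffs'])[0][:,0]
E
python3 - <<'E'
from h import *
snap('top','top0.png',s=1.25); snap('scene','sc0.png',s=1.25)
print(manip.get_obs())
for n in('top','scene'):
    d=np.load(f'pics/{n}.npz');print(d['origin'],d['rotation'],d['intrinsics'])
E
```

```text
pics
{'t': 0.1, 'joint_positions': array([ 1.28831438e+00,  9.18172243e-02,  1.23174549e+00, -1.29862803e-05,
        1.81981980e+00, -5.66988207e-02]), 'qvel': array([-0.0007164 , -0.00188694, -0.00242831, -0.00102263, -0.00185657,
       -0.00161966]), 'tau': array([ 3.12457902e-03, -4.47851086e+01, -4.07574213e+01,  7.02047884e-02,
        2.83012079e-02, -1.36597068e-04]), 'tcp_pos': array([0.13425662, 0.5845276 , 0.22961108]), 'tcp_rot': array([-1.57070747,  0.0017877 ,  1.34501009]), 'contact_force': array([-0.40918824,  0.08518588, -0.86518525]), 'wrist_torque': array([-0.00782852,  0.01853132,  0.00649173]), 'opening': 0.08791257448568376}
[0.39242584 0.08473435 1.02722375] [-2.95107451 -0.01522647 -1.55473302] [[516.05720868   0.         333.60265423]
 [  0.         516.05720868 195.00103159]
 [  0.           0.           1.        ]]
[ 0.05170091 -0.50100302  0.45552646] [-2.05345588 -0.0059872  -0.70339219] [[407.45997968   0.         317.85517642]
 [  0.         407.45997968 196.40479054]
 [  0.           0.           1.        ]]
```

View pics/top0.png

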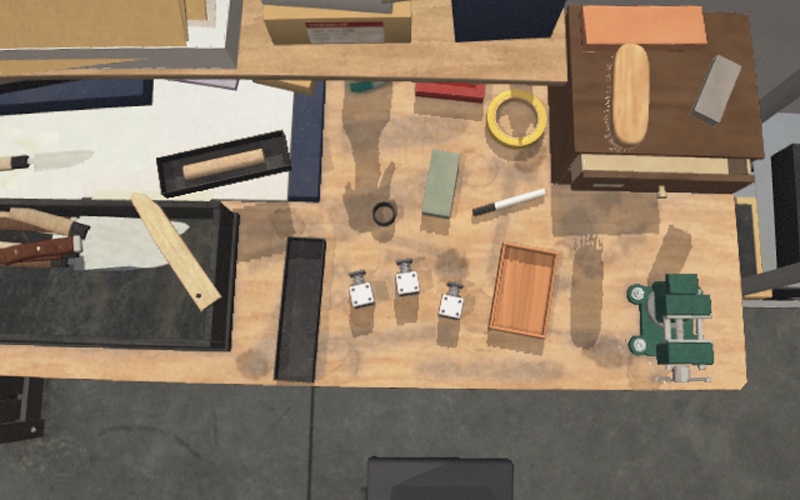

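View pics/sc0.png

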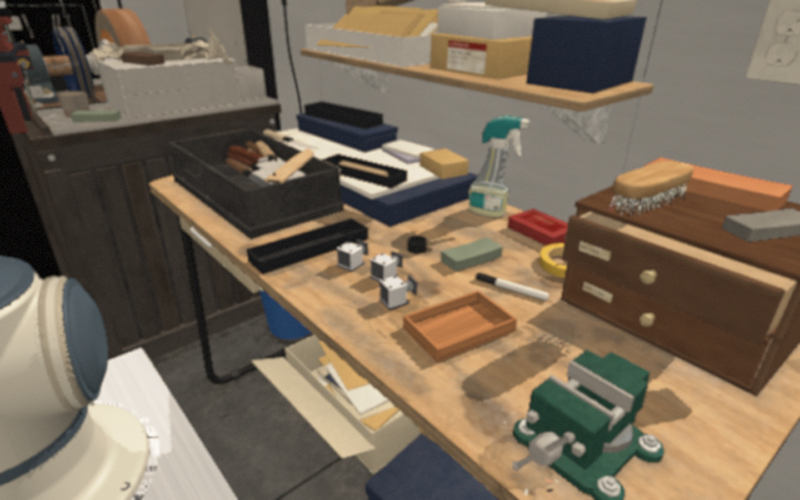

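```bash
sed -i "s/^def snap/from scipy.spatial.transform import Rotation as Ro\ndef RM(d): return Ro.from_euler('xyz',d['rotation']).as_matrix()\ndef snap/; s/d\['rotation'\].T/RM(d).T/" h.py
python3 - <<'E'
from h import *
d=np.load('pics/top.npz'); f=cv2.cvtColor(d['frame'],cv2.COLOR_RGB2BGR)
def c(b,n,s): x0,y0,x1,y1=b; cv2.imwrite('pics/'+n,cv2.resize(f[y0:y1,x0:x1],None,fx=s,fy=s,interpolation=cv2.INTER_CUBIC))
c((270,200,380,265),'crA.png',7)
c((215,180,455,315),'crB.png',3.3)
print(world('top',[[320,200],[440/1.25,490/1.25]],[0,0]))
E
```

```text
[[0.57996129 0.09962748 0.        ]
 [0.2073618  0.03088361 0.        ]]
```

View pics/crA.png

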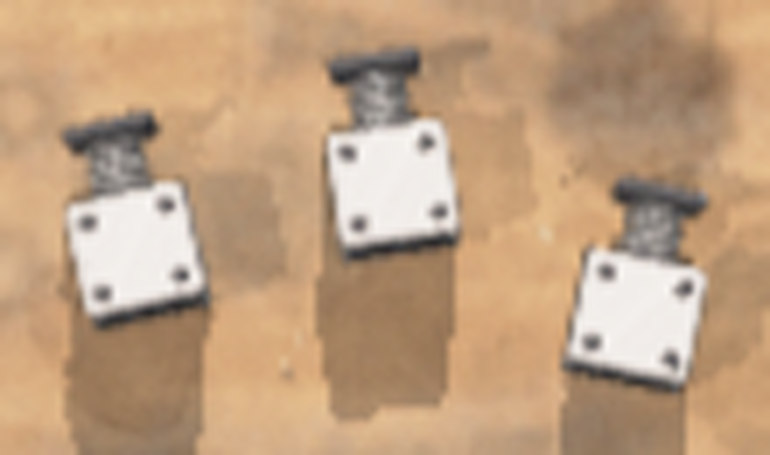

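View pics/crB.png

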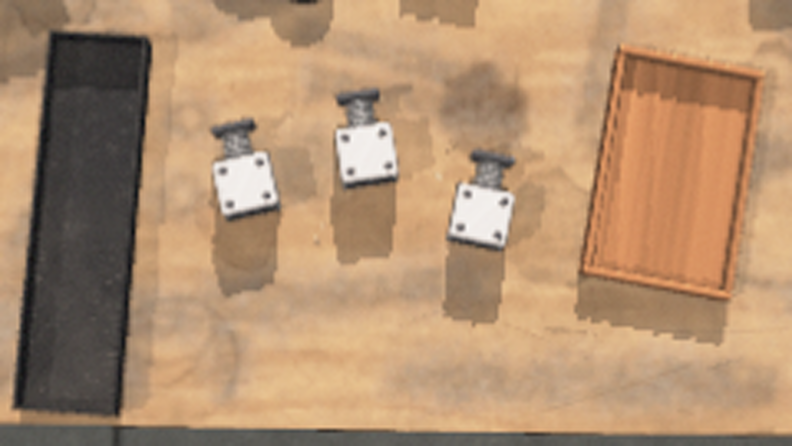

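```bash
cat > fit.py <<'E'
from h import *
from scipy.optimize import least_squares
def fit(uv,off,s,loc,name='top'):
    uv=(np.array(uv,float)+.5)/s-.5+off; L=np.array(loc,float)
    w=world(name,uv,L[:,2]).mean(0)
    def P(p):
        c,n=np.cos(p[2]),np.sin(p[2]); return np.c_[p[0]+c*L[:,0]-n*L[:,1],p[1]+n*L[:,0]+c*L[:,1],L[:,2]]
    r=least_squares(lambda p:(pix(name,P(p))-uv).ravel(),[w[0],w[1],0])
    return r.x, np.sqrt(np.mean(r.fun**2))
def rect(x0,x1,y,z): return [[x1,y,z],[x1,-y,z],[x0,-y,z],[x0,y,z]]
E
python3 - <<'E'
from fit import *
b=rect(-.027,.005,.017,.04)
for q in ([[68,207],[182,183],[206,293],[97,316]],[[329,135],[441,120],[457,235],[345,250]],[[586,248],[706,268],[685,380],[567,362]]): print('buf',fit(q,(270,200),7,b))
print('box',fit([[50,33],[150,38],[118,414],[15,408]],(215,180),3.3,rect(-.1125,.1125,.03,.026)))
print('tray',fit([[620,46],[763,73],[730,298],[582,272]],(215,180),3.3,rect(-.07,.07,.045,.022)))
E
```

```text
buf (array([0.51348723, 0.15918058, 0.24678388]), np.float64(0.5876161067368383))
buf (array([0.53287653, 0.08866625, 0.15424986]), np.float64(0.5340378798451643))
buf (array([ 0.49833542,  0.01809815, -0.15412519]), np.float64(0.24800164785568107))
box (array([ 0.4809916 ,  0.25298113, -0.0413735 ]), np.float64(0.5881474933982636))
tray (array([ 0.5167244 , -0.0966203 , -0.16787352]), np.float64(0.5088448418347177))
```

```bash
cat > plan.py <<'E'
from h import *
def plan(goals,start=None):
    """goals: list of (x,y,z,yaw); prints calls (shift/turn units) assuming tool pointing down"""
    o=manip.get_obs(); p=np.array(o['tcp_pos']); yaw=o['tcp_rot'][2]
    if start is not None: p,yaw=np.array(start[:3],float),start[3]
    R=lambda a: np.array([[np.cos(a),0,-np.sin(a)],[np.sin(a),0,np.cos(a)],[0,-1,0]])
    for g in goals:
        for _ in range(9):
            d=R(yaw).T@(np.array(g[:3])-p); t=-(g[3]-yaw)
            n=max(1,int(np.ceil(max(abs(d).max()/.1,abs(t)/.5)-1e-6)))
            s=np.round(d/n/.1,2); r=round(t/n/.5,2)
            if n==1 and abs(s).max()<.006 and abs(r)<.006: break
            p=p+R(yaw)@(s*.1); yaw-=r*.5
            print([*map(float,s),0,float(r),0],'->',p.round(4),round(yaw,3),'rows>=',int(np.ceil(max(np.linalg.norm(s)*.1/.0417,abs(r)*.5/.125))))
            if n==1: break
E
python3 - <<'E'
from plan import *
plan([(.5135,.159,.12,.247),(.5135,.159,.014,.247)],(.134,.585,.231,1.345))
E
```

```text
[-0.66, 0.22, -0.93, 0, 0.44, 0] -> [0.2099 0.4999 0.209 ] 1.125 rows>= 3
[-0.35, 0.18, -0.84, 0, 0.35, 0] -> [0.2706 0.4321 0.191 ] 0.95 rows>= 3
[-0.2, 0.18, -0.89, 0, 0.35, 0] -> [0.3313 0.364  0.173 ] 0.775 rows>= 3
[-0.04, 0.18, -0.91, 0, 0.35, 0] -> [0.3921 0.2962 0.155 ] 0.6 rows>= 3
[0.11, 0.18, -0.91, 0, 0.35, 0] -> [0.4526 0.2273 0.137 ] 0.425 rows>= 3
[0.27, 0.17, -0.87, 0, 0.36, 0] -> [0.5131 0.1592 0.12  ] 0.245 rows>= 3
[0.0, 0.53, -0.0, 0, -0.0, 0] -> [0.5131 0.1592 0.067 ] 0.245 rows>= 2
[0.0, 0.53, -0.0, 0, -0.0, 0] -> [0.5131 0.1592 0.014 ] 0.245 rows>= 2
```

>>> carry_out(rows=[-0.66, 0.22, -0.93, 0, 0.44, 0, -0.66, 0.22, -0.93, 0, 0.44, 0, -0.66, 0.22, -0.93, 0, 0.44, 0, -0.66, 0.22, -0.93, 0, 0.44, 0])

```text
t: 0.43
tcp_pos: [0.2131, 0.4958, 0.2068]
tcp_rot: [-1.573, 0.004, 1.12]
contact_force: [-0.0, -0.4, -1.0]
opening: 0.0875
```

>>> carry_out(rows=[-0.35, 0.18, -0.84, 0, 0.35, 0, -0.35, 0.18, -0.84, 0, 0.35, 0, -0.35, 0.18, -0.84, 0, 0.35, 0, -0.35, 0.18, -0.84, 0, 0.35, 0])

```text
t: 0.77
tcp_pos: [0.272, 0.4303, 0.1898]
tcp_rot: [-1.571, 0.001, 0.947]
contact_force: [0.3, 0.3, -0.0]
opening: 0.0878
```

>>> carry_out(rows=[-0.2, 0.18, -0.89, 0, 0.35, 0, -0.2, 0.18, -0.89, 0, 0.35, 0, -0.2, 0.18, -0.89, 0, 0.35, 0, -0.2, 0.18, -0.89, 0, 0.35, 0])

```text
t: 1.1
tcp_pos: [0.3322, 0.3633, 0.1722]
tcp_rot: [-1.571, 0.001, 0.774]
contact_force: [-0.7, 0.6, 0.3]
opening: 0.0879
```

>>> carry_out(rows=[-0.04, 0.18, -0.91, 0, 0.35, 0, -0.04, 0.18, -0.91, 0, 0.35, 0, -0.04, 0.18, -0.91, 0, 0.35, 0, -0.04, 0.18, -0.91, 0, 0.35, 0])

```text
t: 1.43
tcp_pos: [0.3928, 0.2961, 0.1543]
tcp_rot: [-1.57, 0.001, 0.6]
contact_force: [-1.0, 0.4, -1.3]
opening: 0.0876
```

>>> carry_out(rows=[0.11, 0.18, -0.91, 0, 0.35, 0, 0.11, 0.18, -0.91, 0, 0.35, 0, 0.11, 0.18, -0.91, 0, 0.35, 0, 0.11, 0.18, -0.91, 0, 0.35, 0])

```text
t: 1.77
tcp_pos: [0.4532, 0.2275, 0.1363]
tcp_rot: [-1.57, 0.001, 0.425]
contact_force: [0.2, -0.5, -1.4]
opening: 0.0879
```

>>> carry_out(rows=[0.27, 0.17, -0.87, 0, 0.36, 0, 0.27, 0.17, -0.87, 0, 0.36, 0, 0.27, 0.17, -0.87, 0, 0.36, 0, 0.27, 0.17, -0.87, 0, 0.36, 0, 0.27, 0.17, -0.87, 0, 0.36, 0])

```text
t: 2.18
tcp_pos: [0.5127, 0.1612, 0.1201]
tcp_rot: [-1.569, 0.0, 0.248]
contact_force: [-1.0, -0.2, -0.4]
opening: 0.0881
```

>>> carry_out(rows=[0, 0.53, 0, 0, 0, 0, 0, 0.53, 0, 0, 0, 0, 0, 0.53, 0, 0, 0, 0])

```text
t: 2.43
tcp_pos: [0.51, 0.1604, 0.0631]
tcp_rot: [-1.57, 0.007, 0.248]
contact_force: [-0.4, -0.0, -0.0]
opening: 0.0881
```

>>> carry_out(rows=[0, 0.2, 0, 0, 0, 0, 0, 0.4, 0, 0, 0, 0, 0, 0.52, 0, 0, 0, 0, 0, 0.52, 0, 0, 0, 0])

```text
t: 2.77
tcp_pos: [0.5116, 0.1596, 0.0129]
tcp_rot: [-1.57, 0.004, 0.246]
contact_force: [-0.9, 0.3, -0.4]
opening: 0.0878
```

>>> carry_out(hand=0.65, rows=[0, 0, 0, 0, 0, 0, 0, 0, 0, 0, 0, 0, 0, 0, 0, 0, 0, 0, 0, 0, 0, 0, 0, 0, 0, 0, 0, 0, 0, 0, 0, 0, 0, 0, 0, 0])

```text
t: 3.27
tcp_pos: [0.5137, 0.159, 0.0152]
tcp_rot: [-1.571, -0.001, 0.245]
contact_force: [-0.4, 0.1, 0.3]
opening: 0.0572
```

>>> carry_out(hand=0.59, rows=[0, 0, 0, 0, 0, 0, 0, 0, 0, 0, 0, 0, 0, 0, 0, 0, 0, 0, 0, 0, 0, 0, 0, 0])

```text
t: 3.6
tcp_pos: [0.5133, 0.1589, 0.0149]
tcp_rot: [-1.571, 0.0, 0.245]
contact_force: [-2.4, -0.5, 3.7]
opening: 0.052
```

>>> carry_out(hand=0.57, rows=[0, 0, 0, 0, 0, 0, 0, 0, 0, 0, 0, 0, 0, 0, 0, 0, 0, 0, 0, 0, 0, 0, 0, 0])

```text
t: 3.93
tcp_pos: [0.5134, 0.159, 0.015]
tcp_rot: [-1.571, -0.0, 0.245]
contact_force: [-3.4, -0.7, 5.4]
opening: 0.0508
```

>>> carry_out(hand=0.55, rows=[0, 0, 0, 0, 0, 0, 0, 0, 0, 0, 0, 0, 0, 0, 0, 0, 0, 0, 0, 0, 0, 0, 0, 0])

```text
t: 4.27
tcp_pos: [0.5134, 0.1589, 0.015]
tcp_rot: [-1.571, -0.0, 0.245]
contact_force: [-3.5, -1.4, 6.1]
opening: 0.0506
```

Run:
```python
from plan import *
plan([(.5131,.1592,.075,.245),(.536,.2507,.075,-.041),(.536,.2507,.018,-.041)],(.5131,.1592,.015,.245))
```

```text
[0.0, -0.6, 0.0, 0, -0.0, 0] -> [0.5131 0.1592 0.075 ] 0.245 rows>= 2
[0.44, 0.0, 0.83, 0, 0.57, 0] -> [0.5357 0.2504 0.075 ] -0.04 rows>= 3
[0.0, 0.57, 0.0, 0, 0.0, 0] -> [0.5357 0.2504 0.018 ] -0.04 rows>= 2
```

>>> carry_out(rows=[0, -0.15, 0, 0, 0, 0, 0, -0.4, 0, 0, 0, 0, 0, -0.6, 0, 0, 0, 0, 0, -0.6, 0, 0, 0, 0])

```text
t: 4.6
tcp_pos: [0.5158, 0.1596, 0.0788]
tcp_rot: [-1.571, -0.007, 0.245]
contact_force: [-0.3, 0.7, -0.6]
opening: 0.0501
```

>>> carry_out(rows=[0.11, 0, 0.21, 0, 0.14, 0, 0.22, 0, 0.42, 0, 0.28, 0, 0.33, 0, 0.63, 0, 0.43, 0, 0.44, 0, 0.83, 0, 0.57, 0, 0.44, 0, 0.83, 0, 0.57, 0, 0.44, 0, 0.83, 0, 0.57, 0])

```text
t: 5.1
tcp_pos: [0.5353, 0.2506, 0.0723]
tcp_rot: [-1.572, 0.002, -0.037]
contact_force: [0.3, 0.2, -1.7]
opening: 0.05
```

Run:
```python
from h import *
snap('top','t1.png',(200,150,360,290),4.5)
snap('scene','s1.png',(170,130,430,300),3)
a=cv2.imread('pics/t1.png');b=cv2.imread('pics/s1.png');h=600
a=cv2.resize(a,(390,341));b=cv2.resize(b,(400,262))
c=np.zeros((341,790,3),np.uint8);c[:,:390]=a;c[:262,390:]=b;cv2.imwrite('pics/m1.png',c)
o=manip.get_obs();print(o['t'],o['tcp_pos'],o['tcp_rot'],o['opening'],o['contact_force'])
```

```text
5.2 [0.53543502 0.2493862  0.07314086] [-1.57208791  0.0016773  -0.03884873] 0.049938314223467006 [-0.39410098 -0.77211247 -1.39928673]
```

View pics/m1.png

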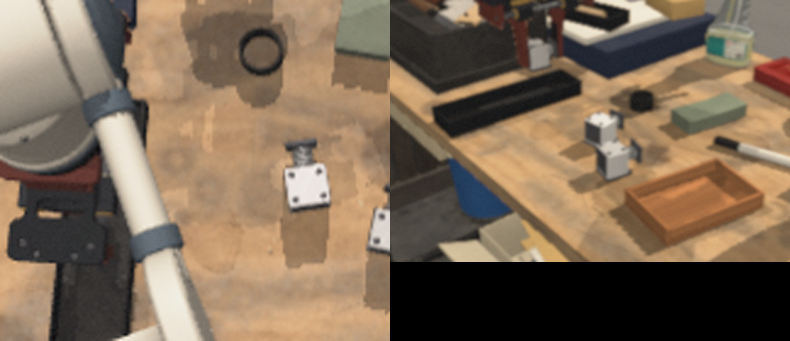

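>>> carry_out(rows=[0, 0.15, 0, 0, 0, 0, 0, 0.3, 0, 0, 0, 0, 0, 0.42, 0, 0, 0, 0, 0, 0.5, 0, 0, 0, 0, 0, 0.54, 0, 0, 0, 0, 0, 0.56, 0, 0, 0, 0, 0, 0.56, 0, 0, 0, 0, 0, 0.56, 0, 0, 0, 0])

```text
t: 5.87
tcp_pos: [0.5364, 0.2502, 0.0194]
tcp_rot: [-1.57, -0.001, -0.04]
contact_force: [0.4, 0.5, -1.3]
opening: 0.0505
```

>>> carry_out(rows=[0, 0.01, 0, 0, 0, 0, 0, 0.02, 0, 0, 0, 0, 0, 0.02, 0, 0, 0, 0])

```text
t: 6.12
tcp_pos: [0.5364, 0.2504, 0.0173]
tcp_rot: [-1.57, -0.001, -0.04]
contact_force: [0.7, 0.2, -0.4]
opening: 0.0501
```

>>> carry_out(hand=0.74, rows=[0, 0, 0, 0, 0, 0, 0, 0, 0, 0, 0, 0, 0, 0, 0, 0, 0, 0, 0, 0, 0, 0, 0, 0, 0, 0, 0, 0, 0, 0])

```text
t: 6.53
tcp_pos: [0.536, 0.2502, 0.0168]
tcp_rot: [-1.571, -0.0, -0.04]
contact_force: [0.6, 0.7, -0.5]
opening: 0.0647
```

Run:
```python
from plan import *
plan([(.536,.2504,.08,-.04),(.533,.0887,.08,.154),(.533,.0887,.015,.154)],(.5357,.2504,.017,-.04))
```

```text
[0.0, -0.63, 0.0, 0, -0.0, 0] -> [0.5357 0.2504 0.08  ] -0.04 rows>= 2
[0.02, 0.0, -0.81, 0, -0.19, 0] -> [0.5345 0.1694 0.08  ] 0.055 rows>= 2
[-0.06, 0.0, -0.8, 0, -0.2, 0] -> [0.5329 0.0892 0.08  ] 0.155 rows>= 2
[0.0, 0.65, -0.0, 0, 0.0, 0] -> [0.5329 0.0892 0.015 ] 0.155 rows>= 2
```

>>> carry_out(rows=[0, -0.1, 0, 0, 0, 0, 0, -0.3, 0, 0, 0, 0, 0, -0.63, 0, 0, 0, 0, 0, -0.63, 0, 0, 0, 0, 0, -0.63, 0, 0, 0, 0])

```text
t: 6.95
tcp_pos: [0.5376, 0.2508, 0.0834]
tcp_rot: [-1.568, -0.006, -0.04]
contact_force: [0.1, 0.2, -0.1]
opening: 0.0651
```

>>> carry_out(hand=1.0, rows=[0.02, 0, -0.81, 0, -0.19, 0, 0.02, 0, -0.81, 0, -0.19, 0, 0.02, 0, -0.81, 0, -0.19, 0, 0.02, 0, -0.81, 0, -0.19, 0])

```text
t: 7.28
tcp_pos: [0.5344, 0.1675, 0.0789]
tcp_rot: [-1.571, 0.001, 0.052]
contact_force: [-0.2, 0.4, 0.5]
opening: 0.0867
```

>>> carry_out(rows=[-0.06, 0, -0.8, 0, -0.2, 0, -0.06, 0, -0.8, 0, -0.2, 0, -0.06, 0, -0.8, 0, -0.2, 0, -0.06, 0, -0.8, 0, -0.2, 0, -0.06, 0, -0.8, 0, -0.2, 0])

```text
t: 7.7
tcp_pos: [0.5331, 0.0899, 0.0793]
tcp_rot: [-1.57, 0.0, 0.155]
contact_force: [0.4, 0.1, 0.1]
opening: 0.088
```

>>> carry_out(rows=[0, 0.3, 0, 0, 0, 0, 0, 0.5, 0, 0, 0, 0, 0, 0.65, 0, 0, 0, 0, 0, 0.65, 0, 0, 0, 0, 0, 0.65, 0, 0, 0, 0])

```text
t: 8.12
tcp_pos: [0.5324, 0.0904, 0.0138]
tcp_rot: [-1.57, 0.002, 0.157]
contact_force: [-0.5, 0.5, -0.3]
opening: 0.0877
```

>>> carry_out(hand=0.65, rows=[0, 0, 0, 0, 0, 0, 0, 0, 0, 0, 0, 0, 0, 0, 0, 0, 0, 0, 0, 0, 0, 0, 0, 0, 0, 0, 0, 0, 0, 0, 0, 0, 0, 0, 0, 0])

```text
t: 8.62
tcp_pos: [0.5334, 0.0889, 0.0151]
tcp_rot: [-1.571, -0.001, 0.155]
contact_force: [-0.1, -0.1, -0.0]
opening: 0.0573
```

>>> carry_out(hand=0.59, rows=[0, 0, 0, 0, 0, 0, 0, 0, 0, 0, 0, 0, 0, 0, 0, 0, 0, 0, 0, 0, 0, 0, 0, 0])

```text
t: 8.95
tcp_pos: [0.5331, 0.0888, 0.0149]
tcp_rot: [-1.571, 0.0, 0.155]
contact_force: [-0.7, -0.7, 3.0]
opening: 0.0518
```

>>> carry_out(hand=0.57, rows=[0, 0, 0, 0, 0, 0, 0, 0, 0, 0, 0, 0, 0, 0, 0, 0, 0, 0, 0, 0, 0, 0, 0, 0])

```text
t: 9.28
tcp_pos: [0.5331, 0.0889, 0.0148]
tcp_rot: [-1.571, -0.0, 0.155]
contact_force: [-3.1, -1.9, 3.8]
opening: 0.0504
```

>>> carry_out(hand=0.55, rows=[0, 0, 0, 0, 0, 0, 0, 0, 0, 0, 0, 0, 0, 0, 0, 0, 0, 0, 0, 0, 0, 0, 0, 0])

```text
t: 9.62
tcp_pos: [0.5332, 0.0889, 0.0149]
tcp_rot: [-1.571, -0.0, 0.155]
contact_force: [-3.3, -0.5, 6.3]
opening: 0.0486
```

>>> carry_out(hand=0.54, rows=[0, 0, 0, 0, 0, 0, 0, 0, 0, 0, 0, 0, 0, 0, 0, 0, 0, 0, 0, 0, 0, 0, 0, 0])

```text
t: 9.95
tcp_pos: [0.5331, 0.089, 0.0148]
tcp_rot: [-1.571, -0.0, 0.155]
contact_force: [-2.1, -1.4, 5.3]
opening: 0.048
```

Run:
```python
from plan import *
c,s=np.cos(-.168),np.sin(-.168)
for dy in (.02,-.02):
  print(.5167-s*dy, -.0966+c*dy)
T=(.5167-s*.02,-.0966+c*.02)
plan([(.5329,.0892,.08,.155),(*T,.08,-.168),(*T,.023,-.168)],(.5329,.0892,.015,.155))
```

```text
0.5200442168496542 -0.07688157679573518
0.5133557831503459 -0.11631842320426483
[0.0, -0.65, 0.0, 0, -0.0, 0] -> [0.5329 0.0892 0.08  ] 0.155 rows>= 2
[-0.19, 0.0, -0.81, 0, 0.32, 0] -> [0.5266 0.0062 0.08  ] -0.005 rows>= 2
[-0.06, 0.0, -0.83, 0, 0.33, 0] -> [ 0.5202 -0.0767  0.08  ] -0.17 rows>= 2
[-0.0, 0.57, -0.0, 0, -0.0, 0] -> [ 0.5202 -0.0767  0.023 ] -0.17 rows>= 2
```

>>> carry_out(rows=[0, -0.05, 0, 0, 0, 0, 0, -0.15, 0, 0, 0, 0, 0, -0.3, 0, 0, 0, 0, 0, -0.45, 0, 0, 0, 0, 0, -0.58, 0, 0, 0, 0, 0, -0.65, 0, 0, 0, 0, 0, -0.65, 0, 0, 0, 0])

```text
t: 10.53
tcp_pos: [0.5344, 0.0891, 0.0821]
tcp_rot: [-1.571, -0.004, 0.155]
contact_force: [-0.4, -0.0, -1.1]
opening: 0.0474
```

>>> carry_out(rows=[-0.02, 0, -0.08, 0, 0.03, 0, -0.05, 0, -0.23, 0, 0.09, 0, -0.1, 0, -0.42, 0, 0.17, 0, -0.14, 0, -0.61, 0, 0.24, 0, -0.17, 0, -0.74, 0, 0.29, 0, -0.19, 0, -0.81, 0, 0.32, 0, -0.19, 0, -0.81, 0, 0.32, 0])

```text
t: 11.12
tcp_pos: [0.5261, 0.0044, 0.0785]
tcp_rot: [-1.571, 0.002, -0.008]
contact_force: [-0.3, 0.1, -0.6]
opening: 0.0479
```

>>> carry_out(rows=[-0.01, 0, -0.08, 0, 0.03, 0, -0.02, 0, -0.24, 0, 0.09, 0, -0.03, 0, -0.42, 0, 0.17, 0, -0.05, 0, -0.61, 0, 0.24, 0, -0.06, 0, -0.76, 0, 0.3, 0, -0.06, 0, -0.84, 0, 0.33, 0, -0.06, 0, -0.84, 0, 0.33, 0, -0.06, 0, -0.84, 0, 0.33, 0])

```text
t: 11.78
tcp_pos: [0.5204, -0.0776, 0.0795]
tcp_rot: [-1.57, 0.0, -0.17]
contact_force: [0.5, -0.7, -0.7]
opening: 0.0478
```

Run:
```python
from h import *
snap('top','t2.png',(215,150,455,315),3.3)
snap('scene','s2.png',(170,130,430,330),3)
o=manip.get_obs();print(o['t'],o['tcp_pos'],o['tcp_rot'],o['opening'],o['contact_force'])
```

```text
11.8833 [ 0.52050625 -0.0771143   0.07952099] [-1.57029355e+00  1.95531807e-04 -1.68641675e-01] 0.04769606774687331 [-0.09329151  0.01845521 -1.57057362]
```

View pics/s2.png

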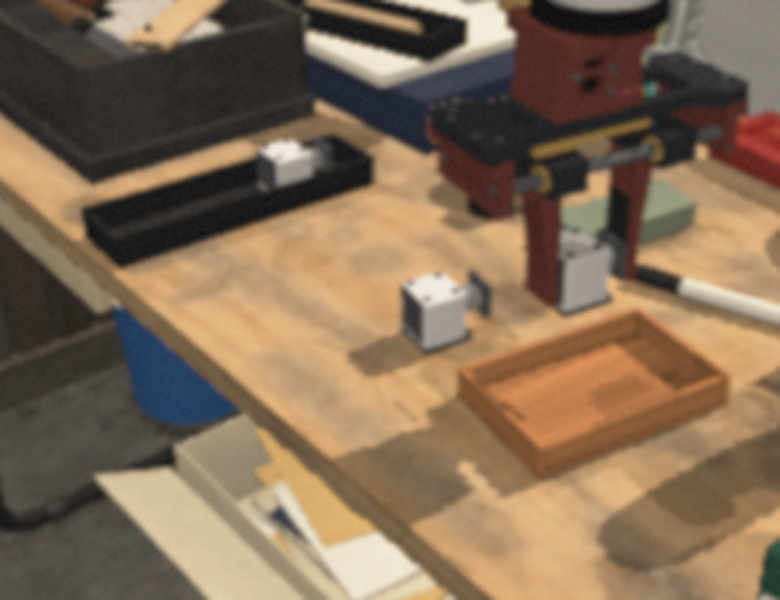

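View pics/t2.png

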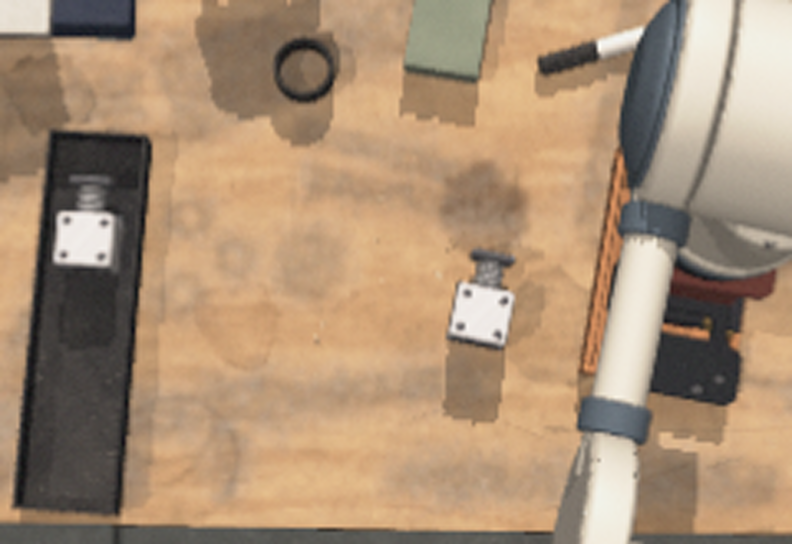

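>>> carry_out(rows=[0, 0.1, 0, 0, 0, 0, 0, 0.25, 0, 0, 0, 0, 0, 0.4, 0, 0, 0, 0, 0, 0.5, 0, 0, 0, 0, 0, 0.56, 0, 0, 0, 0, 0, 0.58, 0, 0, 0, 0, 0, 0.58, 0, 0, 0, 0, 0, 0.58, 0, 0, 0, 0, 0, 0.58, 0, 0, 0, 0])

```text
t: 12.63
tcp_pos: [0.5211, -0.0781, 0.0226]
tcp_rot: [-1.571, -0.002, -0.17]
contact_force: [-0.4, 0.4, -0.9]
opening: 0.0475
```

>>> carry_out(rows=[0, 0.01, 0, 0, 0, 0, 0, 0.02, 0, 0, 0, 0, 0, 0.02, 0, 0, 0, 0, 0, 0.02, 0, 0, 0, 0])

```text
t: 12.97
tcp_pos: [0.5206, -0.0781, 0.0199]
tcp_rot: [-1.571, -0.001, -0.17]
contact_force: [-0.4, -1.1, -0.3]
opening: 0.0476
```

>>> carry_out(hand=0.8, rows=[0, 0, 0, 0, 0, 0, 0, 0, 0, 0, 0, 0, 0, 0, 0, 0, 0, 0, 0, 0, 0, 0, 0, 0, 0, 0, 0, 0, 0, 0])

```text
t: 13.38
tcp_pos: [0.5205, -0.078, 0.0197]
tcp_rot: [-1.571, -0.0, -0.17]
contact_force: [-0.1, 0.4, -0.1]
opening: 0.07
```

Run:
```python
from plan import *
plan([(.5202,-.0777,.08,-.17),(.4983,.0181,.08,-.154),(.4983,.0181,.015,-.154)],(.5202,-.0777,.020,-.17))
```

```text
[0.0, -0.6, 0.0, 0, -0.0, 0] -> [ 0.5202 -0.0777  0.08  ] -0.17 rows>= 2
[-0.38, 0.0, 0.91, 0, -0.03, 0] -> [0.4981 0.0184 0.08  ] -0.155 rows>= 3
[0.0, 0.65, -0.0, 0, -0.0, 0] -> [0.4981 0.0184 0.015 ] -0.155 rows>= 2
```

>>> carry_out(rows=[0, -0.1, 0, 0, 0, 0, 0, -0.3, 0, 0, 0, 0, 0, -0.6, 0, 0, 0, 0, 0, -0.6, 0, 0, 0, 0, 0, -0.6, 0, 0, 0, 0])

```text
t: 13.8
tcp_pos: [0.522, -0.0783, 0.0828]
tcp_rot: [-1.571, -0.005, -0.17]
contact_force: [-0.7, 0.0, -0.2]
opening: 0.0705
```

>>> carry_out(hand=1.0, rows=[-0.38, 0, 0.91, 0, -0.03, 0, -0.38, 0, 0.91, 0, -0.03, 0, -0.38, 0, 0.91, 0, -0.03, 0, -0.38, 0, 0.91, 0, -0.03, 0, -0.38, 0, 0.91, 0, -0.03, 0, -0.38, 0, 0.91, 0, -0.03, 0])

```text
t: 14.3
tcp_pos: [0.4983, 0.0174, 0.0791]
tcp_rot: [-1.572, 0.001, -0.155]
contact_force: [-0.4, -0.8, 0.2]
opening: 0.0877
```

>>> carry_out(rows=[0, 0.3, 0, 0, 0, 0, 0, 0.5, 0, 0, 0, 0, 0, 0.65, 0, 0, 0, 0, 0, 0.65, 0, 0, 0, 0, 0, 0.65, 0, 0, 0, 0])

```text
t: 14.72
tcp_pos: [0.4978, 0.017, 0.0138]
tcp_rot: [-1.571, 0.002, -0.157]
contact_force: [-0.1, -1.0, 0.2]
opening: 0.0878
```

>>> carry_out(hand=0.65, rows=[0, 0, 0, 0, 0, 0, 0, 0, 0, 0, 0, 0, 0, 0, 0, 0, 0, 0, 0, 0, 0, 0, 0, 0, 0, 0, 0, 0, 0, 0, 0, 0, 0, 0, 0, 0])

```text
t: 15.22
tcp_pos: [0.4984, 0.0182, 0.015]
tcp_rot: [-1.571, -0.0, -0.155]
contact_force: [-0.3, 0.8, 0.3]
opening: 0.0572
```

>>> carry_out(hand=0.59, rows=[0, 0, 0, 0, 0, 0, 0, 0, 0, 0, 0, 0, 0, 0, 0, 0, 0, 0, 0, 0, 0, 0, 0, 0])

```text
t: 15.55
tcp_pos: [0.4983, 0.0182, 0.0149]
tcp_rot: [-1.571, 0.0, -0.155]
contact_force: [-2.4, 0.6, 3.2]
opening: 0.0519
```

>>> carry_out(hand=0.57, rows=[0, 0, 0, 0, 0, 0, 0, 0, 0, 0, 0, 0, 0, 0, 0, 0, 0, 0, 0, 0, 0, 0, 0, 0])

```text
t: 15.88
tcp_pos: [0.4984, 0.0182, 0.0149]
tcp_rot: [-1.571, -0.0, -0.155]
contact_force: [-3.3, 0.5, 4.9]
opening: 0.0505
```

>>> carry_out(hand=0.54, rows=[0, 0, 0, 0, 0, 0, 0, 0, 0, 0, 0, 0, 0, 0, 0, 0, 0, 0, 0, 0, 0, 0, 0, 0, 0, 0, 0, 0, 0, 0])

```text
t: 16.3
tcp_pos: [0.4984, 0.0182, 0.015]
tcp_rot: [-1.571, -0.0, -0.155]
contact_force: [-3.6, 0.8, 5.6]
opening: 0.0506
```

Run:
```python
from plan import *
plan([(.4981,.0184,.08,-.155),(.426,.2548,.08,-.041),(.426,.2548,.0205,-.041)],(.4981,.0184,.015,-.155))
```

```text
[0.0, -0.65, 0.0, 0, -0.0, 0] -> [0.4981 0.0184 0.08  ] -0.155 rows>= 2
[-0.36, 0.0, 0.74, 0, -0.08, 0] -> [0.474  0.0971 0.08  ] -0.115 rows>= 2
[-0.33, 0.0, 0.76, 0, -0.07, 0] -> [0.4499 0.1764 0.08  ] -0.08 rows>= 2
[-0.3, 0.0, 0.76, 0, -0.08, 0] -> [0.4261 0.2545 0.08  ] -0.04 rows>= 2
[-0.0, 0.6, 0.0, 0, 0.0, 0] -> [0.4261 0.2545 0.02  ] -0.04 rows>= 2
```

>>> carry_out(rows=[0, -0.1, 0, 0, 0, 0, 0, -0.25, 0, 0, 0, 0, 0, -0.45, 0, 0, 0, 0, 0, -0.65, 0, 0, 0, 0, 0, -0.65, 0, 0, 0, 0])

```text
t: 16.72
tcp_pos: [0.5008, 0.018, 0.0841]
tcp_rot: [-1.57, -0.007, -0.155]
contact_force: [1.3, -0.2, -0.4]
opening: 0.0502
```

>>> carry_out(rows=[-0.09, 0, 0.18, 0, -0.02, 0, -0.18, 0, 0.37, 0, -0.04, 0, -0.27, 0, 0.56, 0, -0.06, 0, -0.36, 0, 0.74, 0, -0.08, 0])

```text
t: 17.05
tcp_pos: [0.4737, 0.0975, 0.0783]
tcp_rot: [-1.571, 0.001, -0.115]
contact_force: [0.3, 0.9, -1.3]
opening: 0.0501
```

>>> carry_out(rows=[-0.08, 0, 0.19, 0, -0.02, 0, -0.16, 0, 0.38, 0, -0.04, 0, -0.25, 0, 0.57, 0, -0.06, 0, -0.33, 0, 0.76, 0, -0.07, 0])

```text
t: 17.38
tcp_pos: [0.4495, 0.1769, 0.0783]
tcp_rot: [-1.571, 0.001, -0.08]
contact_force: [0.1, 0.5, -0.8]
opening: 0.0501
```

>>> carry_out(rows=[-0.08, 0, 0.19, 0, -0.02, 0, -0.15, 0, 0.38, 0, -0.04, 0, -0.22, 0, 0.57, 0, -0.06, 0, -0.3, 0, 0.76, 0, -0.08, 0, -0.3, 0, 0.76, 0, -0.08, 0, -0.3, 0, 0.76, 0, -0.08, 0])

```text
t: 17.88
tcp_pos: [0.4258, 0.2546, 0.0784]
tcp_rot: [-1.572, 0.001, -0.038]
contact_force: [0.1, 0.5, -1.7]
opening: 0.0504
```

>>> carry_out(rows=[0, 0.1, 0, 0, 0, 0, 0, 0.25, 0, 0, 0, 0, 0, 0.4, 0, 0, 0, 0, 0, 0.5, 0, 0, 0, 0, 0, 0.57, 0, 0, 0, 0, 0, 0.6, 0, 0, 0, 0, 0, 0.6, 0, 0, 0, 0, 0, 0.6, 0, 0, 0, 0, 0, 0.6, 0, 0, 0, 0])

```text
t: 18.63
tcp_pos: [0.4269, 0.2544, 0.0205]
tcp_rot: [-1.57, -0.001, -0.04]
contact_force: [-0.0, -0.4, -1.6]
opening: 0.0502
```

>>> carry_out(rows=[0, 0.01, 0, 0, 0, 0, 0, 0.02, 0, 0, 0, 0, 0, 0.03, 0, 0, 0, 0, 0, 0.03, 0, 0, 0, 0])

```text
t: 18.97
tcp_pos: [0.4267, 0.2544, 0.0172]
tcp_rot: [-1.57, -0.001, -0.04]
contact_force: [-0.3, -0.1, 1.4]
opening: 0.0499
```

>>> carry_out(hand=0.72, rows=[0, 0, 0, 0, 0, 0, 0, 0, 0, 0, 0, 0, 0, 0, 0, 0, 0, 0, 0, 0, 0, 0, 0, 0, 0, 0, 0, 0, 0, 0])

```text
t: 19.38
tcp_pos: [0.4263, 0.2542, 0.0166]
tcp_rot: [-1.571, 0.0, -0.04]
contact_force: [-0.1, -0.1, -0.2]
opening: 0.0632
```

>>> carry_out(rows=[0, -0.1, 0, 0, 0, 0, 0, -0.3, 0, 0, 0, 0, 0, -0.6, 0, 0, 0, 0, 0, -0.9, 0, 0, 0, 0, 0, -0.9, 0, 0, 0, 0, 0, -0.9, 0, 0, 0, 0])

```text
t: 19.88
tcp_pos: [0.4276, 0.2549, 0.1098]
tcp_rot: [-1.568, -0.005, -0.04]
contact_force: [0.8, -0.2, -0.4]
opening: 0.063
```

>>> carry_out(rows=[-0.4, -0.7, -0.9, 0, 0, 0, -0.4, -0.7, -0.9, 0, 0, 0, -0.4, -0.7, -0.9, 0, 0, 0, -0.4, -0.7, -0.9, 0, 0, 0, -0.4, -0.7, -0.9, 0, 0, 0])

```text
t: 20.3
tcp_pos: [0.383, 0.1653, 0.1774]
tcp_rot: [-1.57, -0.002, -0.042]
contact_force: [0.6, 0.1, 0.1]
opening: 0.0628
```

>>> carry_out(rows=[0, -0.3, -0.8, 0, 0, 0, 0, -0.3, -0.8, 0, 0, 0, 0, -0.3, -0.8, 0, 0, 0, 0, -0.3, -0.8, 0, 0, 0, 0, -0.3, -0.8, 0, 0, 0])

```text
t: 20.72
tcp_pos: [0.3796, 0.0866, 0.2049]
tcp_rot: [-1.57, 0.003, -0.04]
contact_force: [0.3, 0.2, 0.3]
opening: 0.0632
```

Run:
```python
from h import *
snap('top','t3.png',(215,130,455,315),3.3)
snap('scene','s3.png',(170,130,430,330),3)
o=manip.get_obs();print(o['t'],o['tcp_pos'],o['tcp_rot'],o['opening'],o['contact_force'])
```

```text
20.8167 [0.37929509 0.08717212 0.2048931 ] [-1.57075129  0.00305908 -0.03827607] 0.06320685735913663 [0.4619842  0.54409734 0.43720699]
```

View pics/t3.png

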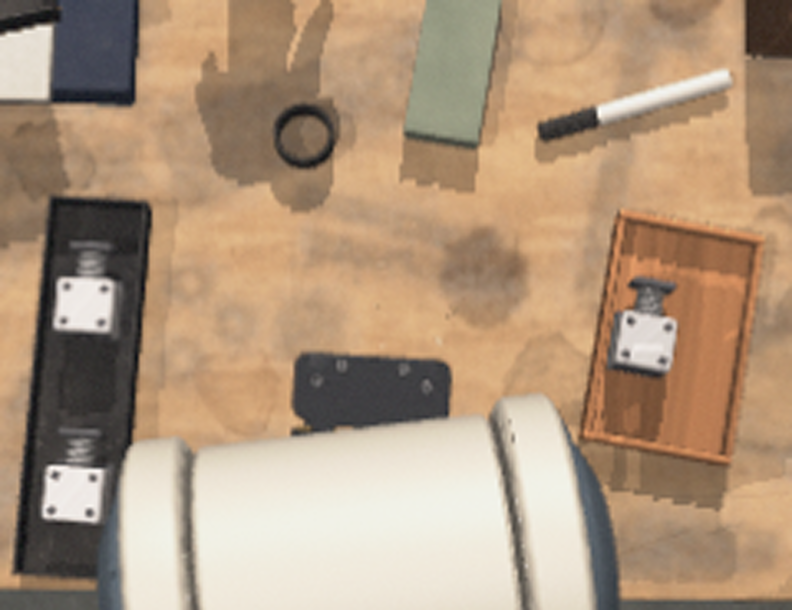

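View pics/s3.png

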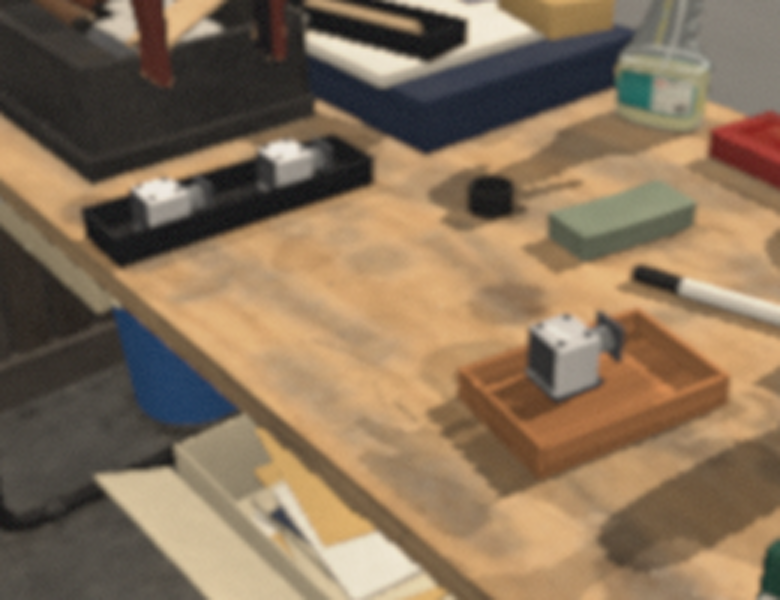

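Run:
```python
from h import *
d=np.load('pics/top.npz');f=cv2.cvtColor(d['frame'],cv2.COLOR_RGB2BGR)
def c(x0,y0,x1,y1,s): return cv2.resize(f[y0:y1,x0:x1],None,fx=s,fy=s,interpolation=cv2.INTER_CUBIC)
cv2.imwrite('pics/z3.png',np.hstack([c(215,185,265,285,6),c(385,185,455,285,6)]))
```

```text
(no output)
```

View pics/z3.png

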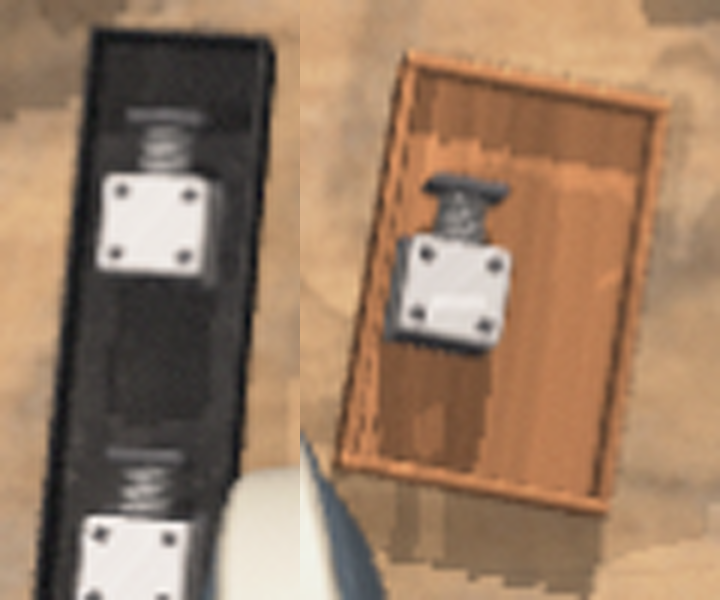

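Run:
```python
from fit import *
q=np.array([[407,237],[510,249],[497,348],[396,333]])-[300,0]
for z in(.045,.05): print('tray',z,fit(q,(385,185),6,rect(-.027,.005,.017,z)))
print('box',fit([[105,175],[209,177],[205,274],[97,270]],(215,185),6,rect(-.027,.005,.017,.042)))
```

```text
tray 0.045 (array([ 0.52111827, -0.07646977, -0.12353986]), np.float64(0.22929119963270672))
tray 0.05 (array([ 0.52051989, -0.07565639, -0.12353209]), np.float64(0.2627310263896072))
box (array([ 0.53750636,  0.25164522, -0.01036998]), np.float64(0.20250996089454054))
```

```bash
python3 -c "
from plant import manip
print(manip.job_done())"
```

```text
the job is handed in; nothing more can be done
None
```

I tested all three buffers, sorted them and handed the job in at about 21 s on the clock. I never saw which buffer carries which letter, so they are named by position.

| Buffer (as first seen from above) | Jaws commanded to | Jaws read | Verdict | Now in |
|---|---|---|---|---|
| Left | 48.4 mm | 50.6 mm (stalled) | firm | card box, far half |
| Middle | 47.5 mm | about 47.5–48 mm | soft | wooden tray |
| Right | 47.5 mm | 50.6 mm (stalled) | firm | card box, near half |

The plunger stop is at 42 mm, so no plunger came close to it. The squeezes of the two firm ones ran up to the gripper's fixed force, about 30 N.

**Final checks:**
- **Placement:** the last pictures show all three standing upright, with the two in the box lying lengthwise. The position fits of the tray buffer and the far box buffer agree with standing flat, with about 0.2 px residual.
- **Robot and bystanders:** the loupe, green stone and marker show no sign of having moved. The arm was clear at about 0.2 m height with the force reading near zero.

**Less certain:**
- The tray buffer sits only about 2 mm from one side wall, and its measured turn is about 0.05 rad off what I commanded.
- The near box buffer was judged by eye only, because the arm partly hid it in the top view.
- While gripping on the bench, I read an unexplained upward force of about 6 N on the tool. It went away on lifting.

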